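Set the end stop of a tile drilling jig and hold a tile home against it

TASK

Get the glazed tile ready for drilling: first turn the black knob of the drilling jig until the brass pointer of its end stop lines up with the red flag on the scale, and let go of the knob. Then lay the tile flat on the jig's wooden bed and slide it lengthwise between the guide rails, under the drill guide, until it has pushed the sprung plunger right in and sits firmly against the steel face of the stop, without ramming it or shoving the stop off its setting. Finish while still holding the tile pressed home there (let go, and the spring pushes it back out), and leave the things standing around where they are.

Things in the scene. Friction and masses are not known exactly. Their poses are not given: they have to be found in the camera images.
- jig: Drilling jig fixed on the table: plywood bed, jig x -115 to 190, y +-75, top at z 12 (mm, jig frame, used below too). Origin on the table on the centre line. x axis: direction in which the tile is pushed home; z up. Drill-guide bracket on the -y side, scale on the +y side. The bed is bare for x below 20. Grey housing under the knob: x 136 to 188, y +-30, top z 43.
- guide_mouth (a point): On the bed's top, centre line, where the two aluminium guide rails begin (jig 40, 0, 12). Rails: 7 mm tall, 12 wide, x 40 to 82, inner faces at y +-31.5; flared mouths in front of them from x 21.
- drill_bush (a point): Top of the steel guide bush (jig 58, 0, 44.5; 17 mm diameter) in the grey drill-guide arm that reaches over the tile's way: arm x 43 to 73, y -72 to 14, underside z 27.5, top z 38. The tile slides under it.
- end_stop: The sliding end stop with plunger and pointer: dark steel block 24 (x) x 52 x 22 mm behind its face, z 13 to 35. Origin on the table under the middle of its face.
- stop_face (a point): Middle of the steel face of the end stop, at plunger height; face looks to jig -x, 50 mm wide, z 13 to 31 (jig y 0, z 18; x 110 at knob value 0); x axis as the jig's. Turning the knob clockwise feeds it towards the tile. Friction holds it: it gives way when pushed with more than about 22 N (plunger spring included).
- pointer_tip (a point): Tip of the brass pointer on the end stop (black line along it), at the inner edge of the scale, jig y 46.5, z 28; it lies 10.5 mm to the jig +x side of the stop face and moves with it.
- flag_tip (a point): Tip of the red setting flag (white line along it), clipped immovably on the scale, jig y 58, z 27; x axis as the jig's. The setting is right when pointer tip and flag tip have the same jig x (the lines meet, within 2 mm). At the start the pointer is 7 to 24 mm to the jig +x side of the flag.
- knob_angle (a joint): Angle of the knob, rad, grows CLOCKWISE seen from above; range 0 to 4.1, starts between 0 and 0.5. Each rad moves stop and pointer 8 mm towards jig -x (geared, no play). Stiff, about 0.18 N m to turn; stays where it is left.
- knob: The black knob on top of the housing; origin on its axis at the bottom of its collar.
- knob_grip (a point): Grip point of the knob, a straight black bar 44 mm long, 13 thick, jig z 53 to 77. On the knob's vertical axis at gripping height (jig 162, 6, 66). x axis runs along the bar and turns with it; z up; white line on the top of its +x half. Round collar of 40 mm diameter under it (z 43 to 52).
- plunger_travel (a joint): Brass spring plunger (9 mm diameter, axis along jig x at y 0, z 18) sticking 12 mm out of the stop face towards the tile: 0 = fully out, 0.012 = flush with the face. Its spring pushes back with 2.5 N at first touch and 7 N when flush.
- tile: Glazed tile: terracotta with a plain blue face and thin white border line, 130 (x) x 60 (y) x 10 (z) mm, 0.12 to 0.2 kg. Origin: centre of its underside; z up. At the start it lies face up on the table beyond the entry end of the bed. Either short end may go in first.
- timer: Bystander: green and white kitchen timer, 63 mm wide, 43 mm tall.
- glaze_jar: Bystander: small glaze jar with black lid, 51 mm wide, 60 mm tall.
- cup: Bystander: unglazed cup with a blue band, 67 mm wide, 61 mm tall.
- brush: Bystander: yellow-handled paint brush, 161 mm long, lying flat.
There are look-alikes about, which are no part of the job. What is shaped like the tile but turquoise is not meant.

How it is judged:
By the outcome, as a careful person would: the job done as asked, in the order asked, and still so for the second after the job is handed in, while the arm keeps its last pose, push and grip.
It also fails if it takes over 72 s, if anything falls off the work surface, if the arm or the gripper's body presses on something with over 40 N, if the wrist force passes 120 N, or if a joint passes its speed limit or range.

ROBOT

A 6-joint arm with a two-finger parallel gripper is mounted at the origin on a cart in front of the work surface, level with it; the furniture and walls round the work are solid. World frame = base frame: x ahead of the robot, y to its left, z up, the work surface at z = 0. Lengths are in m, angles in degrees, forces in N, time in s.
With the tool pointing down it reaches from about 0.35 to 0.925 m from the base axis. Payload 6.4 kg.
Tool frame: the origin (TCP) lies on the centre line of the jaws, within the pads' length; the fingertips stand 22 mm ahead of it and the grasp point (between the pads) lies 3 mm ahead of it; x points along the fingers, y is the direction in which the jaws open and shut, and the axes are right-handed (so a half turn about x gives the same grasp; the last joint's range is limited). The gripper opens to 94 mm and grips with 3 to 60 N. Pads are 16 mm wide; open, the fingers measure 119 mm over their backs; the gripper's body (75 mm by 177 mm) begins 78 mm behind the grasp point.
Start: joints at [63.306, 14.043, 89.255, -0, 76.702, -9.975], TCP at [0.187, 0.623, 0.227] pointing down, gripper open.
Joint ranges: [-179.41, 179.41], [-58.25, 129.5], [7.25, 145.43], [-54.29, 234.29], [11.92, 165.04], [-157.13, 157.13]. Speed limits (degrees/s): [147.25, 147.25, 180, 180, 180, 180].

INTERFACE

Orientations are given as a 3x3 rotation matrix whose columns are the frame's x, y, z axes.
In Python, from cell import env, optics gives the robot as it stands.
- The arm moves only by the tool move_arm, never from a script. Its argument "deltas" is a list of rows, each a list of 5 numbers: the opening in per cent of the stroke, from 0 (shut) to 100 (fully open), then the shift along the tool's x, y, z in m, then the turn about the tool's x in rad. In form: [[hand, x, y, z, roll], ...]. A call has 1 to 20 rows; each row is the pose to reach, as a shift and turn from the pose commanded when the call began, along the tool's axes at that moment; what a row does not reach only later rows make up. A row lasts 1/10 s, in which the tool goes at most 50 mm and 8.59 degrees, less where a joint would pass 70% of its speed; a pose out of reach is approached as far as the arm can. A call with a gripper value outside its range is refused whole. The fingers move at their own pace and stop on an object; "force" is the grip in N (left out, the last holds). Time passes only in rows, so rows that repeat a pose let the fingers close. It gives the time, the measured TCP pose, the force and the opening at its end, in the units of the state.
- env.read_state(): the state, without advancing time (a new reading comes with each control period).
- optics.read_camera(name): name is "side" or "top"; returns the picture (400x640x3 uint8, red, green, blue); there is no depth.
- optics.get_calibration(name): a dict with "fx", "fy", "cx", "cy" (pixels), "D" ([k1, k2, p1, p2, k3] as OpenCV has them; the pictures are not rectified), "xyz" and "rotation" of the camera in the world. Camera axes: x right, y down, z forward; pixel columns grow to the right and rows downward; lengths in m; the calibration is good to about 2 mm. A picture is of the moment at which its call begins. get_calibration takes no time and is no camera call.
- env.sign_off(): hands the job in, once; it reports no verdict.
The state is a dict: "time": time; "joints": joint angles; "joint_velocities": joint speeds; "joint_efforts": joint torques, N m; "position": TCP position; "orientation": TCP orientation; "wrist_force": force on the tool from outside, world axes, zero at the start; "moment": the same for the moment, N m; "finger_gap": finger opening in m.
Only numpy, scipy, OpenCV 4.12 (cv2) and the standard library are available. Lean on these libraries where they do the work, as an engineer would, in place of code of your own. Each camera call takes 0.05 s, during which the arm holds its last target.

## Working session

There is one attempt and no reset: what is moved stays moved. The work goes in short steps, Python scripts to look and compute and a tool call to move; the robot and the scene stay as the last step left them, time stands still between calls to the robot, and variables do not carry over. Pictures are saved under pics/ and viewed, and the job is handed in when it is done.

Besides the shell and the picture viewer there is one more tool, called after ">>>" as name([rows], argument=value, ...), one row to a line, values as JSON. move_arm: Moves the arm, as the interface text tells. Its arguments: {"type":"object","properties":{"deltas":{"type":"array","items":{"type":"array","items":{"type":"number"}}},"force":{"type":"number"}},"required":["deltas"]}

```bash
ls; mkdir -p pics; python3 - <<'E'
from cell import env, optics
import cv2
for n in ("side","top"):
    im=optics.read_camera(n); cv2.imwrite(f"pics/{n}0.png",im[:,:,::-1]); c=optics.get_calibration(n); print(n,c)
s=env.read_state(); print(s)
E
```

```text
pics
side {'fx': 508.2468978489702, 'fy': 508.2468978489702, 'cx': 319.5099227439174, 'cy': 199.15185677389886, 'D': array([-0.09694212,  0.        ,  0.        ,  0.        ,  0.        ]), 'xyz': array([0.52147384, 1.01290158, 0.93838267]), 'rotation': array([[-0.99956631, -0.02885457,  0.00588323],
       [-0.02349083,  0.66079903, -0.75019519],
       [ 0.01775893, -0.75000804, -0.66119026]])}
top {'fx': 428.6475681575343, 'fy': 428.6475681575343, 'cx': 325.87339154175396, 'cy': 196.30481538991737, 'D': array([-0.11458565,  0.        ,  0.        ,  0.        ,  0.        ]), 'xyz': array([0.4242495 , 0.07954536, 1.08248616]), 'rotation': array([[-0.02158387, -0.9915163 ,  0.12817785],
       [-0.99971995,  0.02016035, -0.01239304],
       [ 0.00970379, -0.12840944, -0.99167376]])}
{'time': 0.1, 'joints': array([ 6.33056984e+01,  1.40787828e+01,  8.93174325e+01, -1.68596546e-03,
        7.66996977e+01, -9.97575799e+00]), 'joint_velocities': array([ 0.03859633, -0.06730767, -0.08029233, -0.05415845,  0.02328952,
       -0.09638558]), 'joint_efforts': array([ 5.14424198e-05, -4.16914916e+01, -3.15524697e+01,  6.86372467e-02,
        3.10278742e-02, -8.35133528e-05]), 'position': array([0.18676836, 0.62207415, 0.22647504]), 'orientation': array([[-7.26425066e-04,  2.87663394e-01,  9.57731300e-01],
       [-1.50843887e-03,  9.57730148e-01, -2.87664192e-01],
       [-9.99998598e-01, -1.65364560e-03, -2.61796541e-04]]), 'wrist_force': array([ 0.90507446, -0.27649717, -0.5929137 ]), 'moment': array([0.00024559, 0.00069331, 0.0059789 ]), 'finger_gap': 0.09419463553314031}
```

View pics/side0.png

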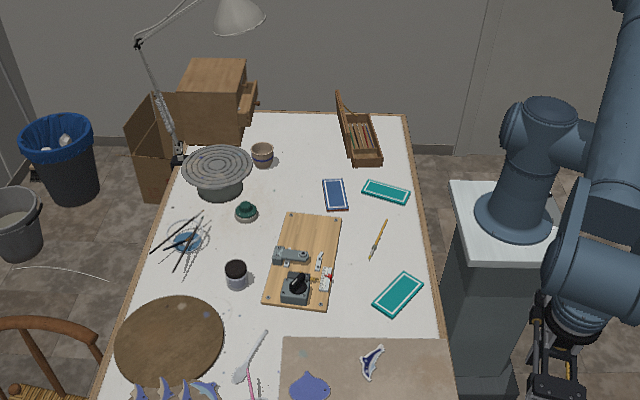

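View pics/top0.png

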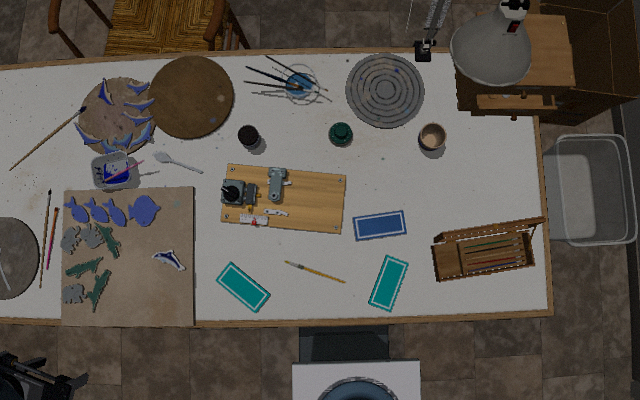

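The blue tile is at top-view (379,225). The turquoise ones at (243,287) and (388,283) look the same shape but are excluded. I'll enlarge the jig and the tile.

```bash
cat > h.py <<'E'
import numpy as np, cv2
from cell import env, optics
def cal(n):
    c=optics.get_calibration(n); K=np.array([[c['fx'],0,c['cx']],[0,c['fy'],c['cy']],[0,0,1]]); return K,np.array(c['D']),np.array(c['xyz']),np.array(c['rotation'])
def rays(n,uv):
    K,D,o,R=cal(n); p=cv2.undistortPoints(np.array(uv,float).reshape(-1,1,2),K,D).reshape(-1,2)
    d=np.c_[p,np.ones(len(p))]@R.T; return o,d
def onz(n,uv,z):
    o,d=rays(n,uv); return o+d*((z-o[2])/d[:,2])[:,None]
def proj(n,X):
    K,D,o,R=cal(n); X=np.array(X,float).reshape(-1,3); rv,_=cv2.Rodrigues(R.T)
    return cv2.projectPoints(X,rv,-R.T@o,K,D)[0].reshape(-1,2)
def snap(n,name):
    im=optics.read_camera(n)[:,:,::-1].copy(); cv2.imwrite(f'pics/{name}.png',im); return im
def crop(im,x0,y0,x1,y1,s,name):
    cv2.imwrite(f'pics/{name}.png',cv2.resize(im[y0:y1,x0:x1],None,fx=s,fy=s,interpolation=cv2.INTER_CUBIC))
E
python3 - <<'E'
from h import *
t=cv2.imread('pics/top0.png'); s=cv2.imread('pics/side0.png')
crop(t,210,155,420,250,3.8,'tc'); crop(s,250,170,360,320,4,'sc')
hsv=cv2.cvtColor(t,cv2.COLOR_BGR2HSV)
for n,im in(('top',t),('side',s)):
    hsv=cv2.cvtColor(im,cv2.COLOR_BGR2HSV)
    m=cv2.inRange(hsv,(105,70,40),(125,255,255))
    c,_=cv2.findContours(m,cv2.RETR_EXTERNAL,cv2.CHAIN_APPROX_NONE)
    for k in c:
        if cv2.contourArea(k)>150: r=cv2.minAreaRect(k); print(n,r); P=onz(n,[r[0]],.01); print(P)
E
```

```text
top ((371.3648681640625, 390.810791015625), (30.57821273803711, 15.617903709411621), 9.462322235107422)
[[ 0.08098059 -0.03475879  0.01      ]]
top ((379.21002197265625, 224.9700164794922), (23.758787155151367, 51.33595275878906), 81.8698959350586)
[[ 0.48761411 -0.06615145  0.01      ]]
top ((114.84614562988281, 212.7692108154297), (29.399110794067383, 12.203404426574707), 56.3099365234375)
[[0.53118949 0.61020905 0.01      ]]
top ((96.00000762939453, 212.00003051757812), (28.284271240234375, 12.727920532226562), 45.0)
[[0.53400331 0.66215222 0.01      ]]
top ((76.5, 211.0), (27.577163696289062, 13.435027122497559), 45.0)
[[0.53746544 0.71705778 0.01      ]]
top ((142.25001525878906, 210.25001525878906), (27.577163696289062, 28.284271240234375), 45.0)
[[0.53645932 0.5365724  0.01      ]]
side ((309.1176452636719, 389.97064208984375), (36.18620300292969, 30.35525131225586), 30.963756561279297)
[[0.53678958 0.52471612 0.01      ]]
side ((334.75677490234375, 193.54055786132812), (25.6462459564209, 14.467111587524414), 80.53767395019531)
[[ 0.487623   -0.06607136  0.01      ]]
side ((54.88679122924805, 138.103759765625), (48.48827362060547, 75.8230209350586), 74.05460357666016)
[[ 1.39802706 -0.30338921  0.01      ]]
```

View pics/tc.png

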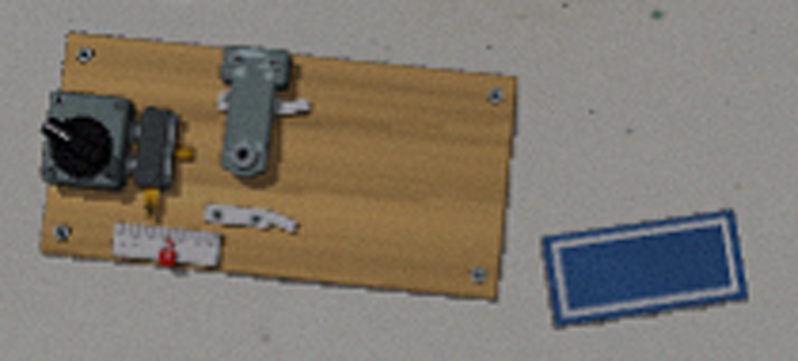

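View pics/sc.png

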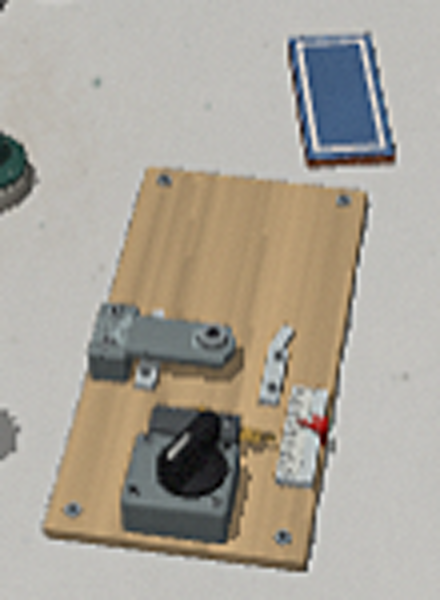

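```bash
cat > j.py <<'E'
from h import *
t=cv2.imread('pics/top0.png'); s=cv2.imread('pics/side0.png')
tc=np.array([[68,32],[517,76],[497,299],[41,253]])/3.8+[210,155]-.37
sc=np.array([[45,528],[150,168],[368,190],[308,560]])/4+[250,170]-.37
J=np.array([[190,-75],[-115,-75],[-115,75],[190,75]])/1000.
def fit(P):
    a=J-J.mean(0); b=P-P.mean(0); th=np.arctan2((a[:,0]*b[:,1]-a[:,1]*b[:,0]).sum(),(a*b).sum())
    R=np.array([[np.cos(th),-np.sin(th)],[np.sin(th),np.cos(th)]]); o=P.mean(0)-R@J.mean(0); return R,o,th,np.abs(J@R.T+o-P).max()
if __name__=='__main__':
    for n,c,im in(('top',tc,t),('side',sc,s)):
        R,o,th,e=fit(onz(n,c,.012)[:,:2]); print(n,o,np.degrees(th),e, np.round(onz(n,c,.012)[:,:2],4).tolist())
E
python3 j.py
python3 - <<'E'
from h import *
t=cv2.imread('pics/top0.png'); s=cv2.imread('pics/side0.png')
crop(t,215,165,295,235,10,'tc2'); crop(s,270,235,345,310,8,'sc2')
E
```

```text
top [0.55660852 0.13642371] 83.19622652154068 0.0015784794649486011 [[0.6534, 0.3156], [0.617, 0.0147], [0.4688, 0.0319], [0.5049, 0.3324]]
side [0.55628195 0.13658014] 83.15946604925033 0.002666663346007625 [[0.6532, 0.3158], [0.6152, 0.0161], [0.4693, 0.0314], [0.5052, 0.332]]
```

View pics/tc2.png

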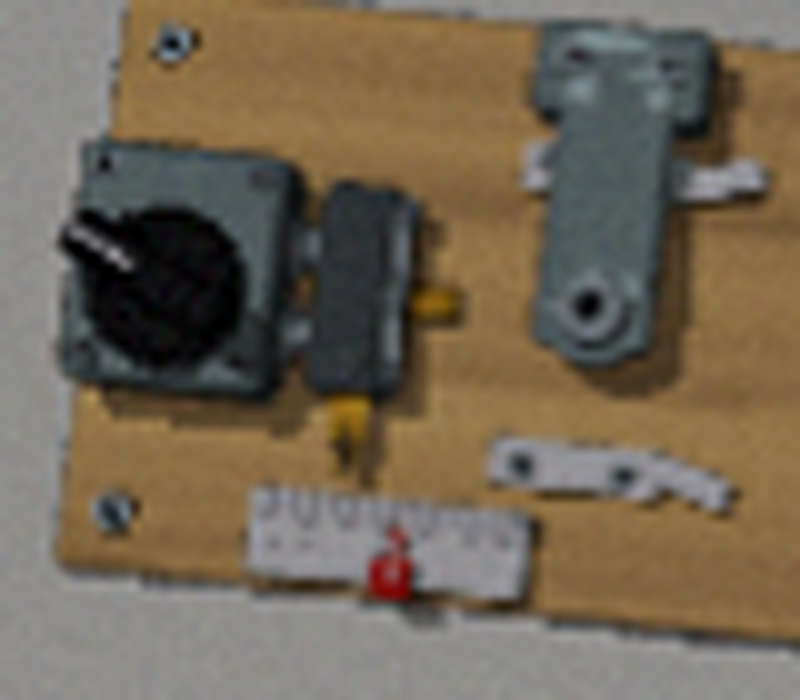

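View pics/sc2.png

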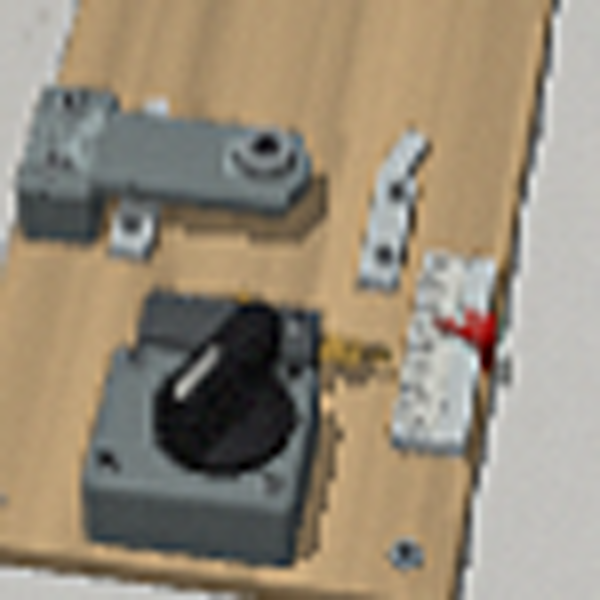

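```bash
cat > jf.py <<'E'
from h import *
th=np.radians(83.18); c_,s_=np.cos(th),np.sin(th)
RJ=np.array([[c_,-s_,0],[s_,c_,0],[0,0,1]]); OJ=np.array([.5564,.1365,0])
def toj(P): return (np.array(P)-OJ)@RJ
def tow(P): return np.array(P)@RJ.T+OJ
E
python3 - <<'E'
from jf import *
T=lambda p:(np.array(p)/10.+[215,165]-.45)
S=lambda p:(np.array(p)/8.+[270,235]-.44)
for nm,p,z in(('bush',(590,305),44.5),('ptr',(350,478),28),('flag',(397,528),27),('flagbase',(391,580),27),('bar line out',(65,233),77),('bar line in',(130,270),77),('plunger tip',(460,305),18)):
    print('top',nm,np.round(toj(onz('top',[T(p)],z/1000))*1000,1))
for nm,p,z in(('bush',(265,147),44.5),('ptr',(390,357),28),('flag',(440,324),27),('flagbase',(485,335),27),('line out',(178,395),77),('line in',(215,350),77)):
    print('side',nm,np.round(toj(onz('side',[S(p)],z/1000))*1000,1))
print(proj('top',tow([[.162,.006,.077]])),proj('side',tow([[.162,.006,.077]])))
for n in('top','side'):
    im=cv2.imread(f'pics/{n}0.png'); a,b,c=im[:,:,0].astype(int),im[:,:,1].astype(int),im[:,:,2].astype(int)
    m=(c>120)&(b<70)&(a<70); y,x=np.nonzero(m); k=(x>210)&(x<345)&(y>160)&(y<320); print(n,'red',x[k].mean(),y[k].mean(),k.sum(),np.round(toj(onz(n,[[x[k].mean(),y[k].mean()]],.027))*1000,1))
    hsv=cv2.cvtColor(im,cv2.COLOR_BGR2HSV); 
E
python3 - <<'E'
from jf import *
t=cv2.imread('pics/top0.png'); s=cv2.imread('pics/side0.png')
cv2.imwrite('pics/a.png',np.hstack([cv2.resize(t[200:230,235:275],None,fx=20,fy=20,interpolation=0)[:,:780]]))
cv2.imwrite('pics/b.png',cv2.resize(s[265:295,305:340],None,fx=20,fy=20,interpolation=0))
E
```

```text
top bush [[58.4 -0.8 44.5]]
top ptr [[114.9  46.   28. ]]
top flag [[102.   57.1  27. ]]
top flagbase [[101.9  70.   27. ]]
top bar line out [[181.2  -1.7  77. ]]
top bar line in [[164.5   5.6  77. ]]
top plunger tip [[94.2 -0.8 18. ]]
side bush [[57.7 -1.6 44.5]]
side ptr [[117.7  44.9  28. ]]
side flag [[102.4  57.4  27. ]]
side flagbase [[104.5  70.8  27. ]]
side line out [[180.1  -4.6  77. ]]
side line in [[163.1   2.5  77. ]]
[[228.56685897 191.81398135]] [[298.10983614 278.11938053]]
top red 253.11111111111111 221.55555555555554 9 [[103.5  67.7  27. ]]
side red 329.1666666666667 275.6666666666667 12 [[102.6  68.2  27. ]]
```

View pics/a.png

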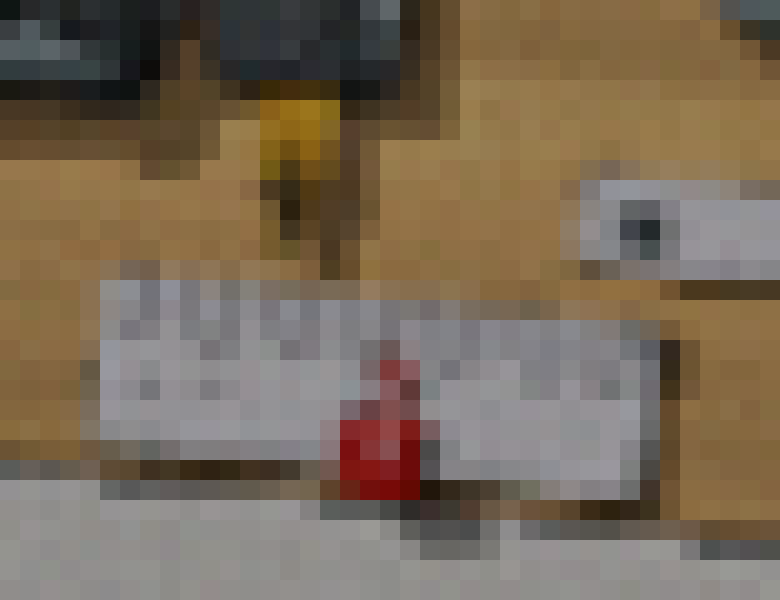

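View pics/b.png

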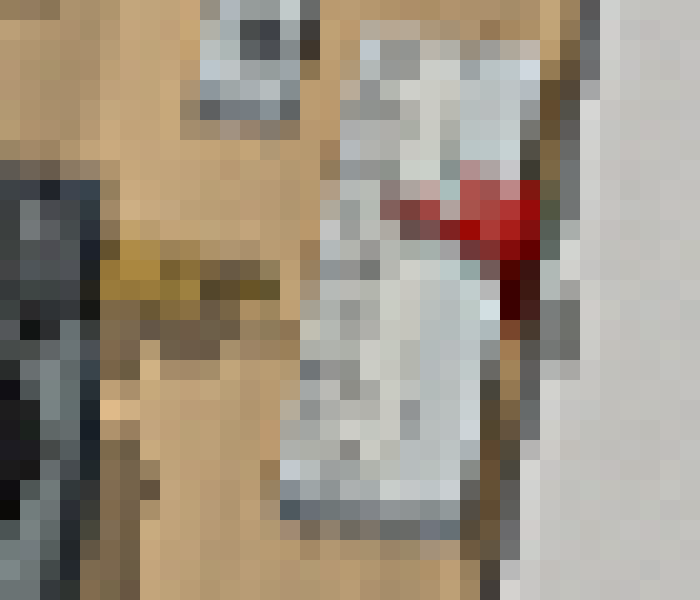

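```bash
python3 - <<'E'
from jf import *
f=lambda n,p,z:np.round(toj(onz(n,[p],z))[0]*1000,1)
print(f('top',(249.0,211),.028),f('top',(249.5,206.5),.028),f('top',(254.4,217.5),.027),f('top',(253.3,222),.027))
print(f('side',(318.5,278.9),.028),f('side',(312,278.5),.028),f('side',(323.6,274.9),.027))
# bar
for zz in [.0]:
  print(env.read_state()['position'])
# tile corners
for n in('top','side'):
    im=cv2.imread(f'pics/{n}0.png'); hsv=cv2.cvtColor(im,cv2.COLOR_BGR2HSV); m=cv2.inRange(hsv,(105,70,40),(125,255,255))
    c,_=cv2.findContours(m,0,1)
    for k in c:
        r=cv2.minAreaRect(k)
        if 20<min(r[1])<30 and 45<max(r[1])<55 or (n=='side' and abs(r[0][0]-334)<4):
            P=onz(n,cv2.boxPoints(r),.01); print(np.round(P,4)); print(toj(P).round(4).tolist())
E
```

```text
[116.6  42.8  28. ] [116.7  31.6  28. ] [101.5  57.4  27. ] [103.   68.7  27. ]
[116.8  45.2  28. ] [118.   30.3  28. ] [102.3  55.1  27. ]
[0.18676836 0.62207415 0.22647504]
[[ 0.5096  0.0014  0.01  ]
 [ 0.5251 -0.1278  0.01  ]
 [ 0.4656 -0.1339  0.01  ]
 [ 0.4505 -0.0053  0.01  ]]
[[-0.1397, 0.0305, 0.01], [-0.2662, -0.0003, 0.01], [-0.2792, 0.0581, 0.01], [-0.1534, 0.0883, 0.01]]
[[ 0.5142 -0.1154  0.01  ]
 [ 0.4731 -0.128   0.01  ]
 [ 0.4623 -0.0192  0.01  ]
 [ 0.5012 -0.0079  0.01  ]]
[[-0.2551, 0.012, 0.01], [-0.2726, 0.0513, 0.01], [-0.1658, 0.0749, 0.01], [-0.1499, 0.0376, 0.01]]
[[ 0.4899 -0.1305  0.01  ]
 [ 0.4899 -0.1305  0.01  ]
 [ 0.4986 -0.1301  0.01  ]
 [ 0.4986 -0.1301  0.01  ]]
[[-0.273, 0.0343, 0.01], [-0.273, 0.0343, 0.01], [-0.2716, 0.0258, 0.01], [-0.2716, 0.0258, 0.01]]
```

```bash
cat >> jf.py <<'E'
def delta(Pw,yaw_y=None):
    "tool-frame shift and roll to reach world TCP Pw with tool y at azimuth yaw_y (deg)"
    s=env.read_state(); R=np.array(s['orientation']); d=R.T@(np.array(Pw)-s['position'])
    a=np.degrees(np.arctan2(R[1,1],R[0,1])); r=None if yaw_y is None else -np.radians((yaw_y-a+180)%360-180)
    print('t',s['time'],'pos',np.round(s['position'],4),'yaw',round(a,2),'delta',np.round(d,4),'roll',r,'F',np.round(s['wrist_force'],1),'gap',round(s['finger_gap'],4),'j6',s['joints'][5].round(1))
E
python3 -c "
from jf import *
p=tow([.162,.006,.2]);print(p);delta(p,148.7)"
```

```text
[0.56968005 0.29806621 0.2       ]
t 0.1 pos [0.1868 0.6221 0.2265] yaw 73.28 delta [ 0.0267 -0.2001  0.4599] roll -1.316294893166359 F [ 0.9 -0.3 -0.6] gap 0.0942 j6 -10.0
```

>>> move_arm([
  [60,0,-0.02,0.045,-0.13],
  [60,0,-0.04,0.09,-0.26],
  [60,0,-0.06,0.135,-0.39],
  [60,0,-0.08,0.18,-0.52],
  [60,0,-0.1,0.225,-0.65],
  [60,0.01,-0.12,0.27,-0.78],
  [60,0.01,-0.14,0.315,-0.91],
  [60,0.02,-0.16,0.36,-1.04],
  [60,0.02,-0.18,0.405,-1.17],
  [60,0.027,-0.195,0.44,-1.27],
  [60,0.027,-0.2,0.46,-1.316],
  [60,0.027,-0.2,0.46,-1.316],
  [60,0.027,-0.2,0.46,-1.316],
  [60,0.027,-0.2,0.46,-1.316],
  [60,0.027,-0.2,0.46,-1.316],
])

```text
time: 1.6
position: [0.5691, 0.2996, 0.2005]
orientation: [[-0.0, -0.855, 0.519], [0.0, 0.519, 0.855], [-1.0, 0.0, -0.0]]
wrist_force: [0.4, 0.2, -0.1]
finger_gap: 0.0564
```

```bash
python3 -c "
from jf import *
delta(tow([.162,.006,.077]),148.7)
t=snap('top','top1');s=snap('side','side1')
crop(t,190,150,290,225,7,'t1');crop(s,260,180,340,310,4.5,'s1')
K=np.array(env.read_state()['position'])
"
```

```text
t 1.6 pos [0.5691 0.2996 0.2005] yaw 148.76 delta [ 0.1235 -0.0013 -0.001 ] roll 0.0009995250058951613 F [ 0.4  0.2 -0.1] gap 0.0564 j6 -131.1
```

View pics/s1.png

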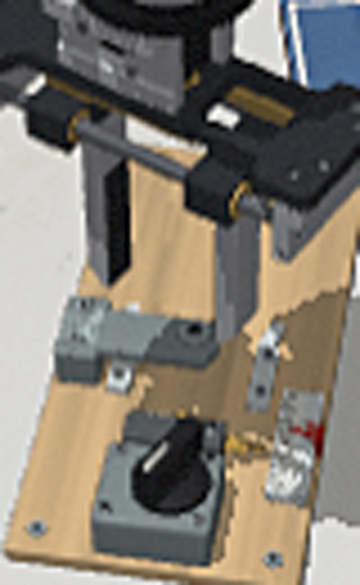

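View pics/t1.png

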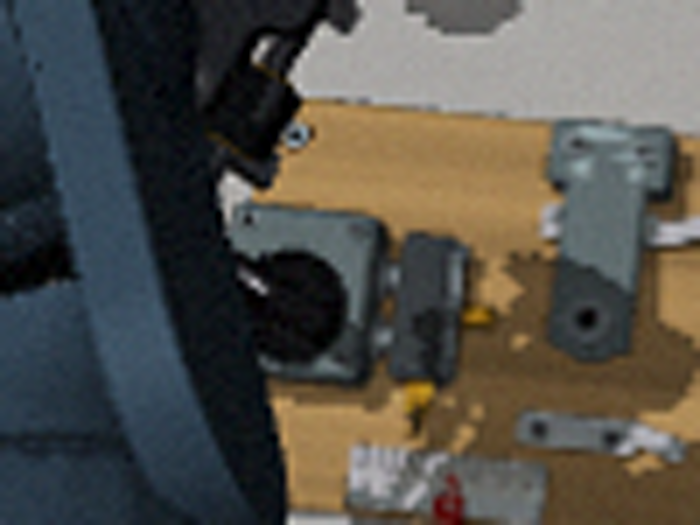

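The side view (crop) shows the open jaws above the knob bar at side px (298,280), straddling its thickness. Next I descend.

>>> move_arm([
  [60,0.025,-0.0013,-0.001,0],
  [60,0.05,-0.0013,-0.001,0],
  [60,0.075,-0.0013,-0.001,0],
  [60,0.095,-0.0013,-0.001,0],
  [60,0.11,-0.0013,-0.001,0],
  [60,0.12,-0.0013,-0.001,0],
  [60,0.1235,-0.0013,-0.001,0],
  [60,0.1235,-0.0013,-0.001,0],
  [60,0.1235,-0.0013,-0.001,0],
])

```text
time: 2.6
position: [0.5713, 0.2974, 0.0781]
orientation: [[0.002, -0.854, 0.52], [0.001, 0.52, 0.854], [-1.0, -0.001, 0.001]]
wrist_force: [0.9, 0.3, -0.3]
finger_gap: 0.0563
```

```bash
python3 -c "
from jf import *
delta(tow([.162,.006,.077]),148.7)
s=snap('side','side2')
crop(s,260,200,340,310,5,'s2')
"
```

```text
t 2.6 pos [0.5713 0.2974 0.0781] yaw 148.69 delta [ 0.0011  0.0018 -0.0003] roll -0.00024311705135064086 F [ 0.9  0.3 -0.3] gap 0.0563 j6 -131.3
```

View pics/s2.png

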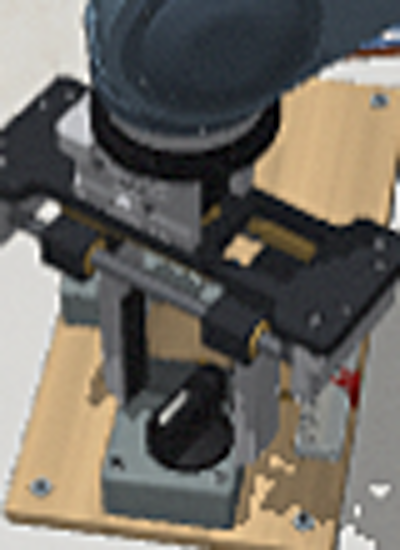

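The bar stands between the fingers in the side crop, a bit nearer the right one. I close the jaws.

>>> move_arm([
  [0,0,0.001,0,0],
  [0,0,0.001,0,0],
  [0,0,0.001,0,0],
  [0,0,0.001,0,0],
  [0,0,0.001,0,0],
  [0,0,0.001,0,0],
  [0,0,0.001,0,0],
  [0,0,0.001,0,0],
], force=45)

```text
time: 3.45
position: [0.5713, 0.2966, 0.077]
orientation: [[0.004, -0.854, 0.52], [-0.001, 0.52, 0.854], [-1.0, -0.004, 0.001]]
wrist_force: [5.0, -3.0, -2.8]
finger_gap: 0.0126
```

```bash
python3 -c "
from jf import *
delta(tow([.162,.006,.077]),148.7)
print(env.read_state()['moment'])
s=snap('side','side3')
crop(s,260,200,340,310,5,'s3')
"
```

```text
t 3.45 pos [0.5713 0.2966 0.077 ] yaw 148.66 delta [0.     0.0021 0.0004] roll -0.000753248034612144 F [ 5.  -3.  -2.8] gap 0.0126 j6 -131.2
[-0.47468903 -0.84300842 -0.1214729 ]
```

View pics/s3.png

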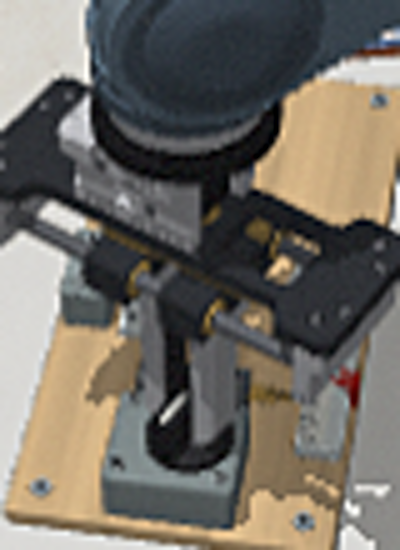

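>>> move_arm([
  [0,0,-0.001,0,0.05],
  [0,0,-0.001,0,0.1],
  [0,0,-0.001,0,0.15],
  [0,0,-0.001,0,0.2],
  [0,0,-0.001,0,0.26],
  [0,0,-0.001,0,0.32],
  [0,0,-0.001,0,0.38],
  [0,0,-0.001,0,0.44],
  [0,0,-0.001,0,0.5],
  [0,0,-0.001,0,0.5],
  [0,0,-0.001,0,0.5],
])

```text
time: 4.6
position: [0.5711, 0.2969, 0.077]
orientation: [[0.001, -0.501, 0.865], [-0.0, 0.865, 0.501], [-1.0, -0.001, 0.001]]
wrist_force: [2.8, -0.4, -1.6]
finger_gap: 0.0127
```

```bash
python3 -c "
from jf import *
delta(tow([.162,.006,.077]),148.7)
s=env.read_state(); print(s['moment'], np.array(s['orientation']).T@s['wrist_force'])
"
```

```text
t 4.6 pos [0.5711 0.2969 0.077 ] yaw 120.09 delta [-0.      0.0017 -0.0007] roll -0.499386211260336 F [ 2.8 -0.4 -1.6] gap 0.0127 j6 -102.7
[-0.05741271 -0.48132843 -0.0046376 ] [ 1.5953549  -1.72035219  2.25597058]
```

>>> move_arm([
  [0,0,0,0,0.07],
  [0,0,0,0,0.14],
  [0,0,0,0,0.21],
  [0,0,0,0,0.28],
  [0,0,0,0,0.35],
  [0,0,0,0,0.42],
  [0,0,0,0,0.49],
  [0,0,0,0,0.56],
  [0,0,0,0,0.63],
  [0,0,0,0,0.7],
  [0,0,0,0,0.78],
  [0,0,0,0,0.86],
  [0,0,0,0,0.94],
  [0,0,0,0,1.02],
  [0,0,0,0,1.1],
  [0,0,0,0,1.18],
  [0,0,0,0,1.24],
  [0,0,0,0,1.28],
  [0,0,0,0,1.28],
  [0,0,0,0,1.28],
])

```text
time: 6.6
position: [0.5713, 0.2979, 0.077]
orientation: [[0.002, 0.685, 0.729], [0.002, 0.729, -0.685], [-1.0, 0.003, 0.0]]
wrist_force: [4.0, 3.6, -2.7]
finger_gap: 0.0127
```

```bash
python3 -c "
from jf import *
delta(tow([.162,.006,.077]),148.7)
s=env.read_state(); print(s['moment'], np.array(s['orientation']).T@s['wrist_force'])
t=snap('top','top4');s=snap('side','side4')
crop(t,210,160,290,235,8,'t4');crop(s,260,210,340,310,6,'s4')
"
```

```text
t 6.6 pos [0.5713 0.2979 0.077 ] yaw 46.78 delta [ 0.     -0.001  -0.0013] roll -1.7788440324979984 F [ 4.   3.6 -2.7] gap 0.0127 j6 -29.4
[ 0.644867   -0.81882884  0.05522365] [2.67031566 5.33130183 0.48964095]
```

View pics/s4.png

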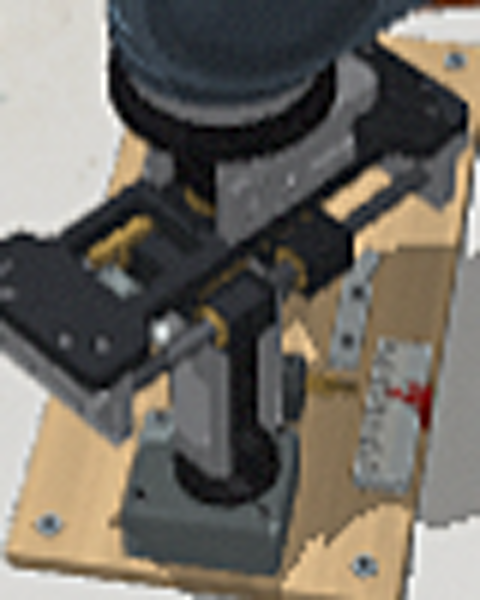

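View pics/t4.png

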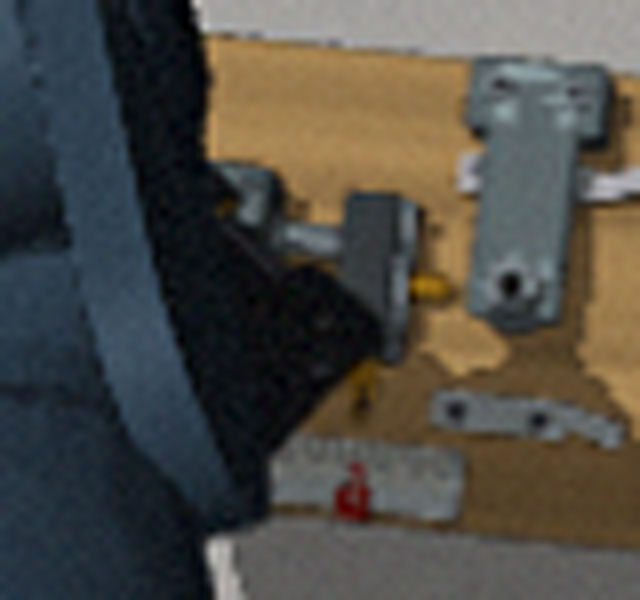

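```bash
python3 - <<'E'
from jf import *
t=cv2.imread('pics/top4.png'); s=cv2.imread('pics/side4.png')
A=cv2.resize(t[200:230,240:270],None,fx=18,fy=18,interpolation=0);B=cv2.resize(s[262:292,308:338],None,fx=18,fy=18,interpolation=0)
cv2.imwrite('pics/ab4.png',np.clip(cv2.resize(np.hstack([A,B]),(800,400),interpolation=0)*1.6,0,255).astype(np.uint8))
E
```

```text
(no output)
```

View pics/ab4.png

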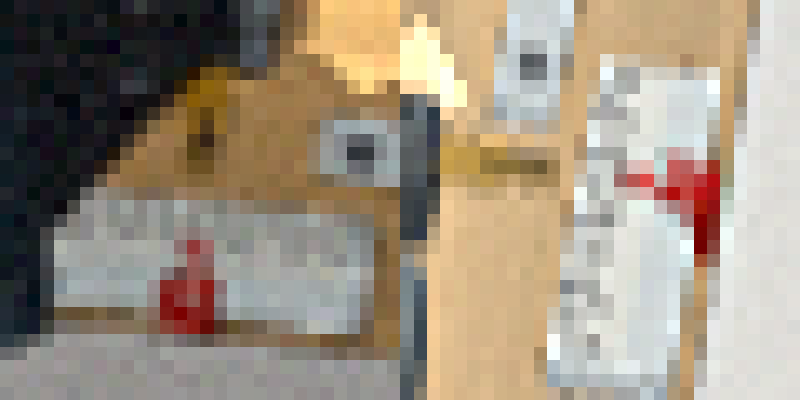

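```bash
python3 - <<'E'
from jf import *
f=lambda n,p,z:np.round(toj(onz(n,[p],z))[0]*1000,1)
print(f('top',(255.0,210.75),.028),f('top',(254.9,212),.028),'flag',f('top',(254.2,217.9),.027), f('top',(253.4,222),.027))
print(f('side',(319.2,273.5),.028),f('side',(316,273.6),.028),'flag',f('side',(324,275),.027))
# subpixel: column profiles
t=cv2.imread('pics/top4.png').astype(int); s=cv2.imread('pics/side4.png').astype(int)
print('top rows 208-212 R, cols 250-260');print(t[207:215,250:261,2])
print('side cols 312-322, rows 268-280');print(s[269:279,312:323,2]); print(s[269:279,321:333,1])
E
```

```text
[101.8  40.7  28. ] [101.7  43.8  28. ] flag [101.9  58.4  27. ] [102.7  68.7  27. ]
[100.5  44.5  28. ] [102.   37.2  28. ] flag [102.5  56.1  27. ]
top rows 208-212 R, cols 250-260
[[ 10  12  33  71  85  84  83  84 100  99  99]
 [ 15  37  70  88  76  60  86  80  96  99  98]
 [ 36  78  94  97  80  51  90  83  96  95  90]
 [ 75 101  97  93  54  34  72  93  97  90  96]
 [ 99  92  94  82  53  57  77  94  95  90  97]
 [ 93  90  92  84  68  68  85  91  92  94  95]
 [ 88  83  87  87  80  81  91  93  91  89  85]
 [ 77  76  79  96  92  91  87  92  83  89  91]]
side cols 312-322, rows 268-280
[[202 137 124 110 120 128 131 119 131 132 131]
 [136 143 113  98 117 109 115 112 130 134 108]
 [142 127 121 125 132 118 113 116 131 134 139]
 [130 114 146 146 131 140 135 137 133 115 148]
 [120 119 100 109 101 102 107 114 136 109 104]
 [119 120  92  84  85  78  67  97 133 126 129]
 [124 113 117 112 123 106 100 105 136 128 110]
 [140 125 120 126 140 118 129 120 136 153 109]
 [142 140 138 136 133 137 133 130 113 143 127]
 [144 139 137 132 135 134 129 133 107 104 105]]
[[111 124 104 131 149 144 143 137 137 138 147 100]
 [110 107 106 103 129 145 142 134 134 139 127 100]
 [110 144 127 125 123 145 142 138 137 140 114  98]
 [ 93 154 126 127 142 141 142 142 141 147 100  96]
 [ 92 109 105 104 146 148 126 103 115 141  81  94]
 [112 132 132  90 119 118 139  59  61  94  32  95]
 [124 112 134  67  54  47 111  57  51  34   9  97]
 [157 113 136 117 112 109  48   8  42  12  12 118]
 [148 128 109 129 152 153 117  83  66  18  11 133]
 [107 104  88 127 146 143 142 133  78   0  22 146]]
```

Both views show pointer and flag lined up: pointer at jig x about 101.5, flag about 102.1, within 1 mm. I release the knob and lift.

>>> move_arm([
  [40,0,0,0,0],
  [40,0,0,0,0],
  [40,0,0,0,0],
  [40,0,0,0,0],
  [40,-0.02,0,0,0],
  [40,-0.05,0,0,0],
  [40,-0.09,0,0,0],
  [40,-0.12,0,0,0],
  [40,-0.13,0,0,0],
  [40,-0.13,0,0,0],
])

```text
time: 7.7
position: [0.5713, 0.2974, 0.2085]
orientation: [[0.003, 0.686, 0.728], [0.001, 0.728, -0.686], [-1.0, 0.003, 0.001]]
wrist_force: [-0.6, 0.3, 0.4]
finger_gap: 0.0377
```

```bash
python3 -c "
from jf import *
delta([.488,-.066,.207],0)
"
```

```text
t 7.7 pos [0.5713 0.2974 0.2085] yaw 46.7 delta [ 0.0009 -0.3216  0.1886] roll 0.815089771087581 F [-0.6  0.3  0.4] gap 0.0377 j6 -29.3
```

```bash
python3 -c "
from jf import *
delta([.4906,-.0909,.12],6.8)
"
```

```text
t 7.7 pos [0.5713 0.2974 0.2085] yaw 46.7 delta [ 0.0879 -0.3381  0.2074] roll 0.6964073819519664 F [-0.6  0.3  0.4] gap 0.0377 j6 -29.3
```

>>> move_arm([
  [92,0,-0.03,0.018,0.06],
  [92,0,-0.065,0.04,0.13],
  [92,0,-0.1,0.061,0.2],
  [92,0,-0.135,0.083,0.28],
  [92,0,-0.17,0.104,0.35],
  [92,0.01,-0.205,0.126,0.42],
  [92,0.02,-0.24,0.147,0.5],
  [92,0.04,-0.27,0.166,0.56],
  [92,0.06,-0.3,0.184,0.62],
  [92,0.08,-0.32,0.196,0.66],
  [92,0.088,-0.333,0.204,0.69],
  [92,0.088,-0.338,0.207,0.696],
  [92,0.088,-0.338,0.207,0.696],
  [92,0.088,-0.338,0.207,0.696],
  [92,0.088,-0.338,0.207,0.696],
])

```text
time: 9.2
position: [0.4898, -0.0902, 0.1194]
orientation: [[0.001, 0.993, 0.12], [-0.0, 0.12, -0.993], [-1.0, 0.001, 0.0]]
wrist_force: [-0.4, 0.1, 0.6]
finger_gap: 0.0866
```

```bash
python3 - <<'E'
from jf import *
delta([.4906,-.0909,.025],6.8)
t=snap('top','top5');s=snap('side','side5')
crop(s,250,140,380,320,3.3,'s5')
A=cv2.resize(t[200:230,240:270],None,fx=13,fy=13,interpolation=0);B=cv2.resize(s[262:292,308:338],None,fx=13,fy=13,interpolation=0)
cv2.imwrite('pics/ab5.png',np.clip(np.hstack([A,B])*1.6,0,255).astype(np.uint8))
E
```

```text
t 9.2 pos [ 0.4898 -0.0902  0.1194] yaw 6.9 delta [0.0944 0.0006 0.0008] roll 0.0017082488399040668 F [-0.4  0.1  0.6] gap 0.0866 j6 -30.4
```

View pics/ab5.png

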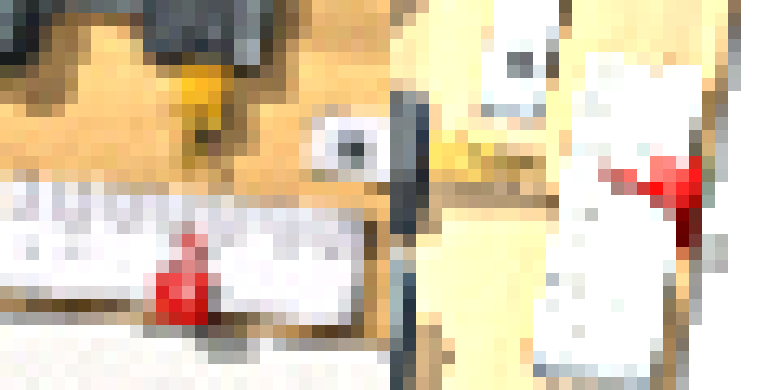

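View pics/s5.png

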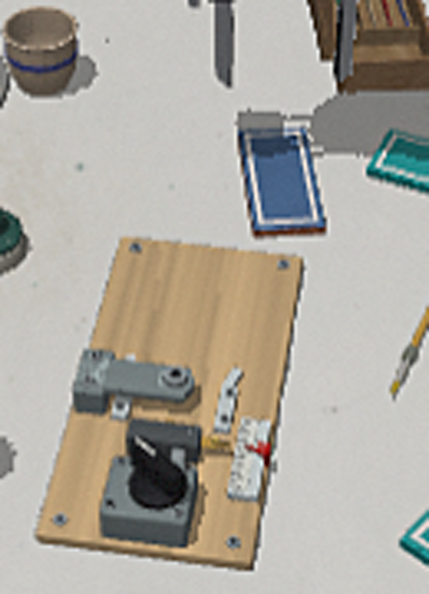

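```bash
python3 - <<'E'
from jf import *
f=lambda n,p,z:np.round(toj(onz(n,[p],z))[0]*1000,1)
t=cv2.imread('pics/top5.png').astype(int); s=cv2.imread('pics/side5.png').astype(int)
print(t[205:215,250:261,0]);print(s[268:279,310:323,2]);print(s[269:279,321:333,1]);print((t[215:225,249:260,2]-t[215:225,249:260,1]))
print(f('top',(255.2,210),.028),f('top',(254.8,212),.028),'flag',f('top',(254.2,217.9),.027))
print(f('side',(318.7,274),.028),'flag',f('side',(324.1,274.9),.027))
E
```

```text
[[ 87  80  58  42  21  15  22  18  17  30  45]
 [ 84  90  89  64  24  23  24  29  44  48  43]
 [ 81  85  78  64  23  25  24  31  46  50  57]
 [ 80  84  77  48  29  22  14  33  44  65  87]
 [ 73  77  75  66  36  27  33  33  41  61  81]
 [ 78  83  83  68  35  22  32  43  46  60  80]
 [ 81  79  86  68  35  25  45  45  55  64  81]
 [ 77  74  76  64  32  47  52  63  78  78  80]
 [ 74  72  72  69  56  66  62  52  75  72  71]
 [ 85  93  83 102  90  87  74  75  77  68  72]]
[[178 211 203 205 197 194 199 165 155 162 147 197 186]
 [109 189 206 210 181 150 165 177 190 140 197 197 192]
 [ 49 160 212 214 155  97 121 121 139  99 193 195 158]
 [ 41 164 213 187 173 169 173 159 139 147 192 197 178]
 [ 27 176 193 163 202 212 189 211 194 200 192 168 189]
 [ 34 186 175 175 129 158 135 150 157 168 195 156 150]
 [ 34 184 175 189 140 130 113 105  90 125 200 186 188]
 [ 22 152 145 153 155 136 128 123 145 141 201 192 158]
 [ 31 126 121 106 104 106 120 101 148 133 160 209 162]
 [ 44 134 124 120 116 114 112 113 108 103  83 192 185]
 [ 81 129 182 175 172 166 170 169 161 165 137 158 154]]
[[163 178 151 191 213 2
[... 368 characters left out ...]
 59  25  18  99]
 [195 189 161 193 181 183 167  57  57  18   7 108]
 [161 155 126 188 217 212 211 173  96   0  24 193]]
[[ -1   2   4   0   0  -1   6   0   6   8  15]
 [  3   2   0   1  -1   0   1   0   4  -1  -2]
 [  2   2   2  -2   5  16  13   2   3   3  -3]
 [  1   2   0  -2  16  70  44   0   3   2   5]
 [  2   3  -1  -3  10  45  39  -2   0   4   2]
 [  0   0   2  17  42  53  41   4   0   1   4]
 [  1   0  18  96 105  77 110  25   0   0   2]
 [  1  -3  16 119  92  59 105   2  -3  -3   3]
 [ 12   9  26 111 124 104 108   3   1   1   1]
 [ 18  16  34  73 101 113  99  20  15  11  12]]
[101.6  38.8  28. ] [102.   43.8  28. ] flag [101.9  58.4  27. ]
[102.2  43.6  28. ] flag [102.1  56.3  27. ]
```

With the view clear, pointer and flag agree: top 101.8 against 101.7, side 102.2 against 102.1 (jig x, mm). Now I descend on the blue tile, already confirmed in the crops by its plain blue face and terracotta edge.

>>> move_arm([
  [92,0.03,0.0006,0.0008,0],
  [92,0.06,0.0006,0.0008,0],
  [92,0.08,0.0006,0.0008,0],
  [92,0.09,0.0006,0.0008,0],
  [92,0.0945,0.0006,0.0008,0],
  [92,0.0945,0.0006,0.0008,0],
  [92,0.0945,0.0006,0.0008,0],
  [0,0.0945,0.0006,0.0008,0],
  [0,0.0945,0.0006,0.0008,0],
  [0,0.0945,0.0006,0.0008,0],
  [0,0.0945,0.0006,0.0008,0],
  [0,0.0945,0.0006,0.0008,0],
  [0,0.0945,0.0006,0.0008,0],
], force=30)

```text
time: 10.6
position: [0.4904, -0.0916, 0.0248]
orientation: [[0.001, 0.993, 0.119], [-0.0, 0.119, -0.993], [-1.0, 0.001, 0.0]]
wrist_force: [0.1, 0.6, 2.5]
finger_gap: 0.0592
```

```bash
python3 - <<'E'
from jf import *
delta([.4906,-.0909,.025],6.8)
s=snap('side','side6');crop(s,270,100,380,240,4,'s6')
E
```

```text
t 10.6 pos [ 0.4904 -0.0916  0.0248] yaw 6.82 delta [-0.0002  0.0002 -0.0007] roll 0.00029718223579776424 F [0.1 0.6 2.5] gap 0.0592 j6 -30.4
```

View pics/s6.png

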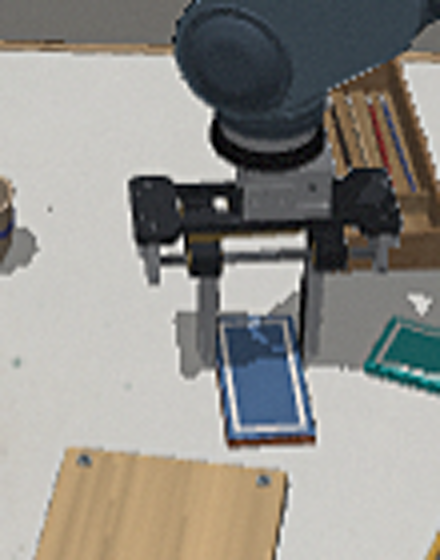

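>>> move_arm([
  [0,-0.005,0,0,0],
  [0,-0.015,0,0,0],
  [0,-0.028,0,0,0],
  [0,-0.036,0,0,0],
  [0,-0.036,0,0,0],
  [0,-0.036,0,0,0],
])

```text
time: 11.25
position: [0.4902, -0.0916, 0.0608]
orientation: [[0.001, 0.993, 0.119], [-0.0, 0.119, -0.993], [-1.0, 0.001, 0.0]]
wrist_force: [0.9, -0.1, -1.1]
finger_gap: 0.0595
```

```bash
python3 - <<'E'
from jf import *
delta(tow([-.077,-.0015,.06]),-6.82)
s=snap('side','side7');crop(s,270,100,380,240,4,'s7')
E
```

```text
t 11.25 pos [ 0.4902 -0.0916  0.0608] yaw 6.82 delta [ 0.0008  0.0761 -0.1434] roll 0.23805262095116306 F [ 0.9 -0.1 -1.1] gap 0.0595 j6 -30.4
```

View pics/s7.png

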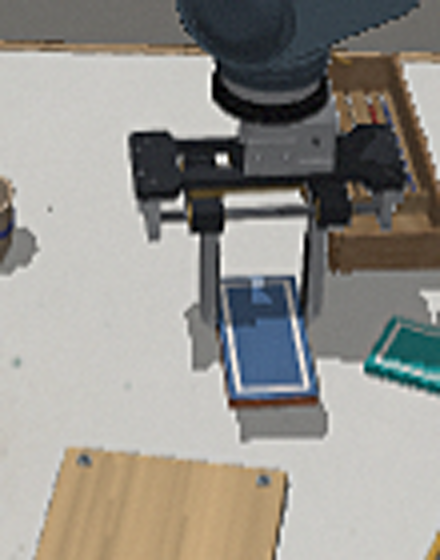

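The tile has lifted level between the fingers. Carry it over the bed and turn it parallel to the jig.

>>> move_arm([
  [0,0,0.008,-0.015,0.03],
  [0,0,0.02,-0.038,0.07],
  [0,0,0.035,-0.066,0.11],
  [0,0,0.05,-0.094,0.16],
  [0,0,0.063,-0.12,0.2],
  [0,0,0.073,-0.138,0.23],
  [0,0,0.076,-0.1434,0.238],
  [0,0,0.076,-0.1434,0.238],
  [0,0,0.076,-0.1434,0.238],
])

```text
time: 12.2
position: [0.548, 0.0592, 0.06]
orientation: [[-0.001, 0.993, -0.119], [-0.0, -0.119, -0.993], [-1.0, -0.001, 0.0]]
wrist_force: [-0.9, 0.4, -1.8]
finger_gap: 0.0593
```

```bash
python3 - <<'E'
from jf import *
delta(tow([-.077,-.0015,.037]),-6.82)
s=snap('side','side8');crop(s,260,120,370,320,2.9,'s8');t=snap('top','top8');crop(t,210,155,390,255,4.4,'t8')
E
```

```text
t 12.2 pos [0.548  0.0592 0.06  ] yaw -6.82 delta [ 0.023   0.0007 -0.0008] roll -5.2304761777679185e-05 F [-0.9  0.4 -1.8] gap 0.0593 j6 1.2
```

View pics/s8.png

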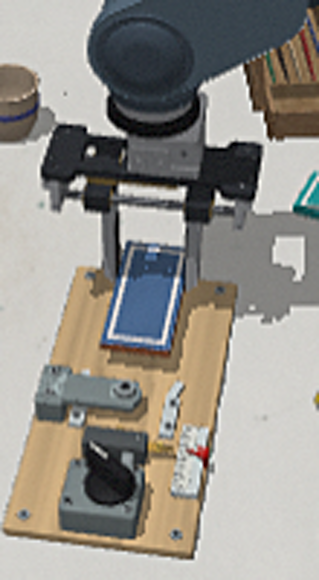

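View pics/t8.png

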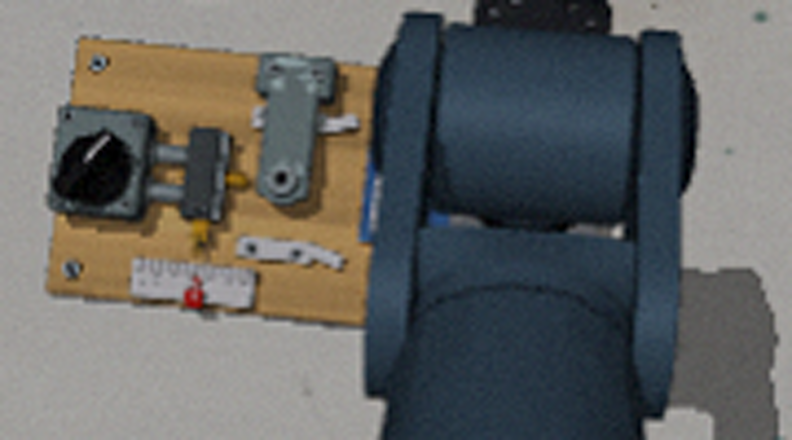

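>>> move_arm([
  [0,0.006,0.0005,-0.0005,0],
  [0,0.012,0.0005,-0.0005,0],
  [0,0.017,0.0005,-0.0005,0],
  [0,0.02,0.0005,-0.0005,0],
  [0,0.022,0.0005,-0.0005,0],
  [0,0.0227,0.0005,-0.0005,0],
  [0,0.0227,0.0005,-0.0005,0],
  [0,0.0227,0.0005,-0.0005,0],
])

```text
time: 13.1
position: [0.5493, 0.0603, 0.038]
orientation: [[0.0, 0.993, -0.119], [-0.0, -0.119, -0.993], [-1.0, 0.0, 0.0]]
wrist_force: [0.7, 1.7, -1.8]
finger_gap: 0.0591
```

```bash
python3 - <<'E'
from jf import *
delta(tow([-.077,-.0015,.037]),-6.82)
s=snap('side','side9');crop(s,260,120,350,300,3.3,'s9');
E
```

```text
t 13.1 pos [0.5493 0.0603 0.038 ] yaw -6.81 delta [ 0.001  -0.0005  0.0005] roll 0.00011037871595664872 F [ 0.7  1.7 -1.8] gap 0.0591 j6 1.3
```

View pics/s9.png

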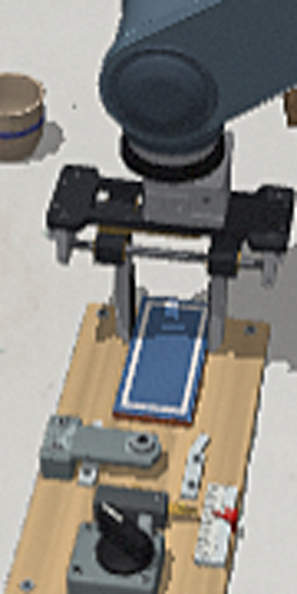

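>>> move_arm([
  [0,0.001,0,0,0],
  [0,0.001,0,0,0],
  [78,0.001,0,0,0],
  [78,0.001,0,0,0],
  [78,0.001,0,0,0],
  [78,0.001,0,0,0],
])

```text
time: 13.75
position: [0.5493, 0.0603, 0.0369]
orientation: [[0.0, 0.993, -0.119], [-0.0, -0.119, -0.993], [-1.0, 0.0, 0.0]]
wrist_force: [-0.4, -0.1, 0.9]
finger_gap: 0.0733
```

```bash
python3 - <<'E'
from jf import *
delta(tow([-.077,-.0015,.037]),-6.82)
s=snap('side','side10');crop(s,270,200,350,290,7,'s10');
E
```

```text
t 13.75 pos [0.5493 0.0603 0.0369] yaw -6.82 delta [-0.0001 -0.0005  0.0005] roll 1.322885541339957e-05 F [-0.4 -0.1  0.9] gap 0.0733 j6 1.3
```

View pics/s10.png

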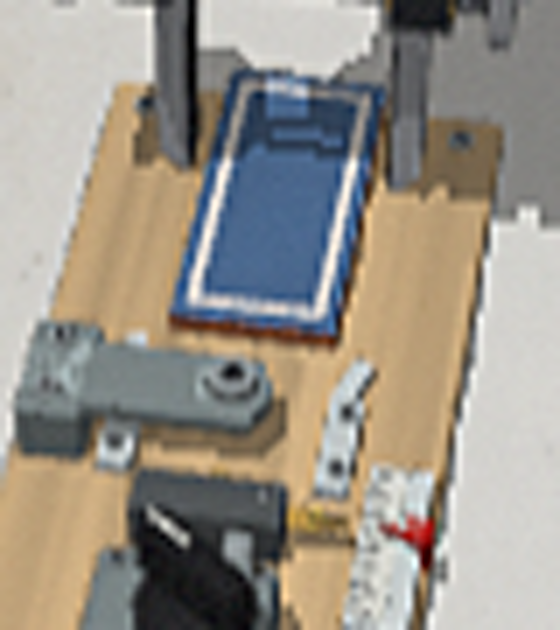

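```bash
python3 - <<'E'
from jf import *
f=lambda p,z:np.round(toj(onz('side',[np.array(p)/7.+[270,200]-.43],z))[0]*1000,1)
print('front L',f((170,318),.022),'front R',f((340,330),.022),'back L',f((238,72),.022),'back R',f((385,88),.022))
print('rail R inner low',f((314,485),.019),'up',f((331,412),.019),'outer',f((343,495),.019),'flare tip inner',f((352,365),.019))
print('left rail outer?',f((97,462),.019),f((130,470),.019))
E
```

```text
front L [ 14.6 -31.1  22. ] front R [10.8 29.1 22. ] back L [-115.8  -28.6   22. ] back R [-116.    27.8   22. ]
rail R inner low [80.6 30.4 19. ] up [46.9 31.2 19. ] outer [83.4 40.7 19. ] flare tip inner [24.  35.3 19. ]
left rail outer? [ 82.1 -44.1  19. ] [ 83.9 -32.4  19. ]
```

Tile lies flat and centred: its front corners are at jig y -31.1 and 29.1, against rail inner faces at about -32.4 and 30.8. I regrip and slide.

>>> move_arm([
  [0,0,0,0,0],
  [0,0,0,0,0],
  [0,0,0,0,0],
  [0,0,0,0,0],
  [0,0,0,0,0],
  [0,0,0,-0.003,0],
  [0,0,0,-0.006,0],
  [0,0,0,-0.01,0],
  [0,0,0,-0.015,0],
  [0,0,0,-0.02,0],
  [0,0,0,-0.025,0],
  [0,0,0,-0.028,0],
  [0,0,0,-0.03,0],
  [0,0,0,-0.03,0],
], force=40)

```text
time: 15.2
position: [0.5527, 0.0906, 0.0368]
orientation: [[0.0, 0.993, -0.119], [0.001, -0.119, -0.993], [-1.0, 0.0, -0.001]]
wrist_force: [-0.9, 0.3, 0.3]
finger_gap: 0.0594
```

```bash
cat > st.py <<'E'
from jf import *
s=env.read_state(); R=np.array(s['orientation'])
print('t',s['time'],'jig',(toj(s['position'])*1000).round(2),'Ftool',(R.T@s['wrist_force']).round(2),'gap',s['finger_gap'],'Mtool',(R.T@s['moment']).round(2))
E
python3 st.py; python3 - <<'E'
from jf import *
s=snap('side','side11');crop(s,270,200,350,290,7,'s11');
E
```

```text
t 15.2 jig [-45.97  -1.78  36.78] Ftool [-0.34 -0.95 -0.21] gap 0.059389964845859726 Mtool [-0.03  0.12 -0.1 ]
```

View pics/s11.png

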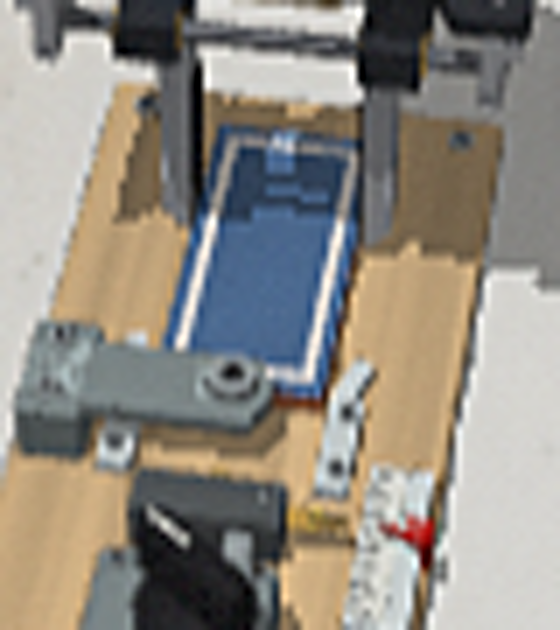

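The tile's nose is past the flare and inside the right rail at crop (328,400), with under 1 N lateral force. I continue to just before the plunger.

>>> move_arm([
  [0,0,0,-0.003,0],
  [0,0,0,-0.006,0],
  [0,0,0,-0.009,0],
  [0,0,0,-0.012,0],
  [0,0,0,-0.015,0],
  [0,0,0,-0.018,0],
  [0,0,0,-0.021,0],
  [0,0,0,-0.024,0],
  [0,0,0,-0.026,0],
  [0,0,0,-0.028,0],
  [0,0,0,-0.028,0],
])

```text
time: 16.35
position: [0.556, 0.1183, 0.0368]
orientation: [[0.0, 0.993, -0.119], [0.0, -0.119, -0.993], [-1.0, 0.0, -0.001]]
wrist_force: [-0.3, 0.5, 0.5]
finger_gap: 0.059
```

```bash
python3 st.py
```

```text
t 16.35 jig [-18.11  -1.79  36.78] Ftool [-0.54 -0.32 -0.44] gap 0.058989121824295956 Mtool [-0.01  0.03 -0.04]
```

>>> move_arm([
  [0,0,0,-0.002,0],
  [0,0,0,-0.004,0],
  [0,0,0,-0.006,0],
  [0,0,0,-0.008,0],
  [0,0,0,-0.01,0],
  [0,0,0,-0.012,0],
  [0,0,0,-0.014,0],
  [0,0,0,-0.014,0],
  [0,0,0,-0.014,0],
])

```text
time: 17.25
position: [0.5577, 0.1316, 0.0368]
orientation: [[-0.0, 0.993, -0.119], [-0.0, -0.119, -0.993], [-1.0, -0.0, 0.0]]
wrist_force: [-0.0, -5.5, 1.4]
finger_gap: 0.0595
```

```bash
python3 st.py; python3 - <<'E'
from jf import *
s=snap('side','side12');crop(s,270,200,350,290,7,'s12');t=snap('top','top12');crop(t,215,165,295,235,8,'t12')
E
```

```text
t 17.25 jig [-4.75 -1.83 36.76] Ftool [-1.41  0.62  5.42] gap 0.05951445206707843 Mtool [ 0.03 -0.98 -0.05]
```

View pics/s12.png

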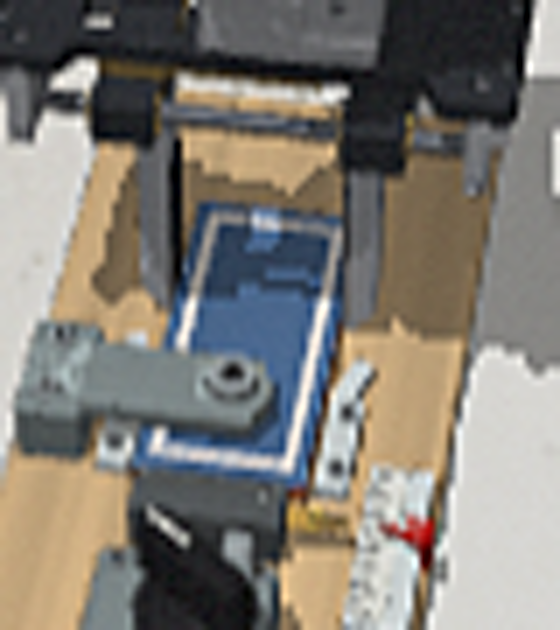

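View pics/t12.png

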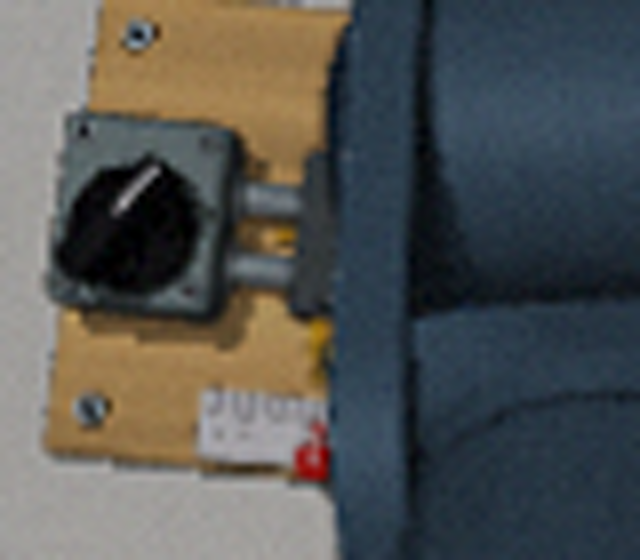

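Plunger contact: about 5.4 N of back-push. Next come 1 mm steps.

>>> move_arm([
  [0,0,0,-0.001,0],
  [0,0,0,-0.002,0],
  [0,0,0,-0.003,0],
  [0,0,0,-0.0035,0],
  [0,0,0,-0.0035,0],
])

```text
time: 17.85
position: [0.558, 0.1348, 0.0368]
orientation: [[-0.0, 0.993, -0.118], [-0.001, -0.118, -0.993], [-1.0, -0.0, 0.001]]
wrist_force: [-0.9, -6.7, 1.0]
finger_gap: 0.0595
```

```bash
python3 st.py
```

```text
t 17.85 jig [-1.54 -1.83 36.76] Ftool [-1.   -0.08  6.74] gap 0.05945882260123584 Mtool [-0.03 -1.33 -0.04]
```

>>> move_arm([
  [0,0,0,-0.0007,0],
  [0,0,0,-0.0014,0],
  [0,0,0,-0.002,0],
  [0,0,0,-0.002,0],
])

```text
time: 18.25
position: [0.5583, 0.1365, 0.0368]
orientation: [[-0.0, 0.993, -0.118], [-0.001, -0.118, -0.993], [-1.0, -0.0, 0.001]]
wrist_force: [-0.2, -6.3, 2.0]
finger_gap: 0.0594
```

```bash
python3 st.py
```

```text
t 18.25 jig [ 0.26 -1.85 36.77] Ftool [-1.98  0.58  6.29] gap 0.059429869904101866 Mtool [ 0.03 -1.46 -0.01]
```

>>> move_arm([
  [0,0,0,-0.0005,0],
  [0,0,0,-0.001,0],
  [0,0,0,-0.001,0],
])

```text
time: 18.55
position: [0.5584, 0.1374, 0.0368]
orientation: [[-0.0, 0.993, -0.118], [-0.002, -0.118, -0.993], [-1.0, -0.0, 0.002]]
wrist_force: [-0.6, -7.4, 2.3]
finger_gap: 0.0596
```

```bash
python3 st.py
```

```text
t 18.55 jig [ 1.13 -1.88 36.78] Ftool [-2.33  0.28  7.4 ] gap 0.0595792060159823 Mtool [ 0.05 -1.54  0.  ]
```

>>> move_arm([
  [0,0,0,-0.0005,0],
  [0,0,0,-0.0005,0],
])

```text
time: 18.75
position: [0.5584, 0.1379, 0.0368]
orientation: [[-0.0, 0.993, -0.118], [-0.002, -0.118, -0.993], [-1.0, -0.0, 0.002]]
wrist_force: [-1.2, -8.1, 2.4]
finger_gap: 0.0593
```

```bash
python3 st.py
```

```text
t 18.75 jig [ 1.6  -1.87 36.78] Ftool [-2.35 -0.24  8.15] gap 0.05931308949251455 Mtool [-0.01 -1.58  0.01]
```

>>> move_arm([
  [0,0,0,-0.0005,0],
  [0,0,0,-0.0005,0],
])

```text
time: 18.95
position: [0.5585, 0.1383, 0.0368]
orientation: [[-0.0, 0.993, -0.118], [-0.002, -0.118, -0.993], [-1.0, -0.0, 0.002]]
wrist_force: [-0.8, -8.3, 2.3]
finger_gap: 0.059
```

```bash
python3 st.py
```

```text
t 18.95 jig [ 2.03 -1.88 36.77] Ftool [-2.28  0.17  8.36] gap 0.05901940692025594 Mtool [-0.02 -1.7   0.01]
```

>>> move_arm([
  [0,0,0,-0.0005,0],
  [0,0,0,-0.0005,0],
])

```text
time: 19.15
position: [0.5586, 0.1387, 0.0368]
orientation: [[-0.0, 0.993, -0.118], [-0.002, -0.118, -0.993], [-1.0, -0.0, 0.002]]
wrist_force: [-1.7, -8.2, 2.0]
finger_gap: 0.0592
```

```bash
python3 st.py; python3 - <<'E'
from jf import *
s=snap('side','side13');crop(s,280,240,340,290,12,'s13')
E
```

```text
t 19.15 jig [ 2.49 -1.87 36.75] Ftool [-1.98 -0.75  8.39] gap 0.05921843443604388 Mtool [ 0.03 -1.72 -0.04]
```

View pics/s13.png

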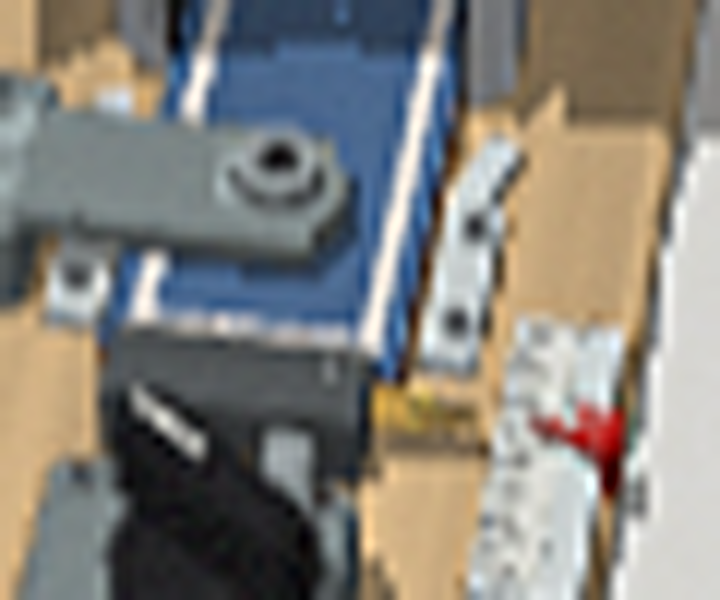

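```bash
python3 - <<'E'
from jf import *
f=lambda p,z:np.round(toj(onz('side',[np.array(p)/12.+[280,240]-.46],z))[0]*1000,1)
print('tile corner',f((390,375),.022),'ptr tip',f((478,412),.028),'flag',f((535,425),.027))
print(proj('side',tow([[.0916,.025,.031],[.0916,.0295,.022],[.0916,.025,.035]]))-[280,240]+.46)
E
```

```text
tile corner [89.9 26.1 22. ] ptr tip [101.6  45.1  28. ] flag [102.3  56.3  27. ]
[[31.97647097 29.21762891]
 [33.8408246  31.96165237]
 [31.98857712 28.09215033]]
```

>>> move_arm([
  [0,0,0,-0.0005,0],
  [0,0,0,-0.0005,0],
])

```text
time: 19.4
position: [0.5586, 0.139, 0.0368]
orientation: [[-0.001, 0.993, -0.118], [-0.002, -0.118, -0.993], [-1.0, -0.0, 0.003]]
wrist_force: [-0.7, -9.1, 2.7]
finger_gap: 0.0592
```

```bash
python3 st.py
```

```text
t 19.4 jig [ 2.74 -1.88 36.78] Ftool [-2.7   0.38  9.08] gap 0.05916158829352576 Mtool [-0.05 -1.86 -0.01]
```

>>> move_arm([
  [0,0,0,-0.0005,0],
  [0,0,0,-0.0005,0],
])

```text
time: 19.6
position: [0.5586, 0.139, 0.0367]
orientation: [[-0.001, 0.993, -0.118], [-0.003, -0.118, -0.993], [-1.0, -0.0, 0.003]]
wrist_force: [-1.7, -10.4, 3.4]
finger_gap: 0.0592
```

```bash
python3 st.py
```

```text
t 19.6 jig [ 2.77 -1.89 36.75] Ftool [-3.33 -0.45 10.5 ] gap 0.05916648208771999 Mtool [ 0.01 -2.23 -0.02]
```

Contact: position stalls at jig 2.75 while force and moment climb. I add a small preload.

>>> move_arm([
  [0,0,0,-0.0003,0],
  [0,0,0,-0.0006,0],
  [0,0,0,-0.0009,0],
  [0,0,0,-0.0009,0],
  [0,0,0,-0.0009,0],
])

```text
time: 20.1
position: [0.5587, 0.1391, 0.0368]
orientation: [[-0.001, 0.993, -0.118], [-0.005, -0.118, -0.993], [-1.0, -0.001, 0.005]]
wrist_force: [-2.2, -14.7, 2.7]
finger_gap: 0.0593
```

```bash
python3 st.py; python3 - <<'E'
from jf import *
s=snap('side','side14');crop(s,280,240,340,290,12,'s14');t=snap('top','top14')
a=cv2.imread('pics/side13.png').astype(int);
print(np.abs(a[268:282,308:335]-s[268:282,308:335]).mean())
E
python3 st.py
```

```text
t 20.1 jig [ 2.9  -1.93 36.77] Ftool [-2.61 -0.46 14.89] gap 0.05931984361518856 Mtool [ 0.05 -2.84 -0.08]
1.6340388007054674
t 20.2 jig [ 2.88 -1.89 36.75] Ftool [-2.93 -1.02 14.63] gap 0.059361494156320777 Mtool [ 0.02 -2.81 -0.07]
```

View pics/s14.png

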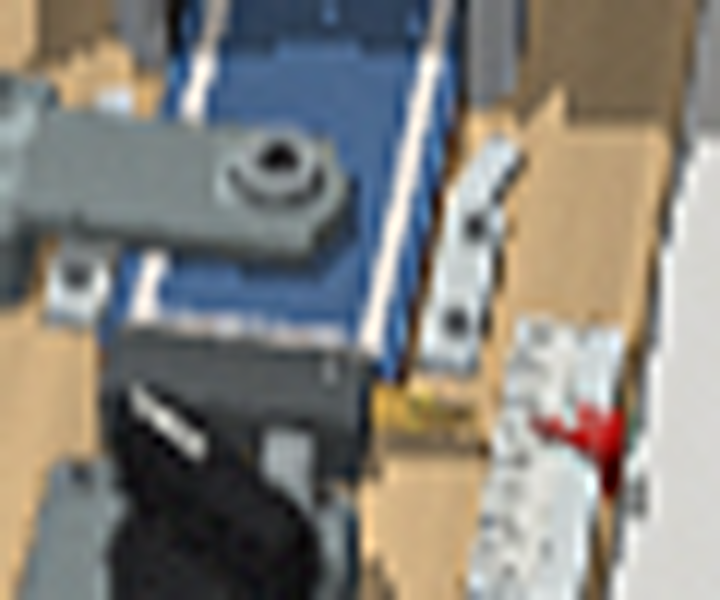

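The image is unchanged: tile nose against the stop at crop (385,375), pointer still meeting the flag. The push is steady at about 14.7 N, below the 22 N limit. I hand it in.

```bash
python3 -c "
from cell import env
print(env.sign_off())"; python3 st.py
```

```text
the job is handed in; nothing more can be done
None
the job is handed in; nothing more can be done
```

The tile is pressed home against the stop and the job is handed in at about 20 s, with the gripper still holding it there.

- **Setting:** I turned the knob about 1.78 rad clockwise and let go. Pointer and flag then agreed within about 1 mm in both camera views: 101.8 against 101.7 mm (top) and 102.2 against 102.1 mm (side), in jig x.
- **Tile:** I laid the blue tile flat on the bed, regripped it near its trailing end, and slid it between the rails under the drill guide until the plunger was in. The advance stalled while force and moment rose sharply, which I took as contact with the steel face. I then pressed to a steady 14.7 N or so, below the roughly 22 N at which the stop gives way.
- **Last checks:** The pointer had not visibly moved in the side view (about 101.6 against 102.3 mm for the flag).
- **Unconfirmed:** Seating rests mainly on the force jump and stall. The side picture put the tile's front corner at about 90 mm and the face at about 91.6 mm, roughly one pixel apart. That picture was taken just before contact, and the view looked unchanged after it. The robot readings fit the tile being home, and I could not see the plunger itself at the end.
- **Bystanders:** I did not touch the timer, glaze jar, cup or brush. I did not re-measure their positions.

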